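Hang the sample pail and hold the boom at its mark

ROBOT

A 7-joint arm with a two-finger parallel gripper is mounted at the origin on the work surface. World frame = base frame: x ahead of the robot, y to its left, z up, the work surface at z = 0. Lengths are in m, angles in rad, forces in N, time in s.
With the tool pointing down it reaches from about 0.4 to 0.85 m from the base axis. Payload 4.5 kg.
Tool frame: the origin (TCP) lies at the very end of the fingers, on their centre line; the grasp point (between the pads) lies 19 mm behind it (r.grip_depth is the distance from the TCP to the grasp point, in m); z points along the fingers, x is the direction in which the jaws open and shut, and the axes are right-handed (so a half turn about z gives the same grasp; the last joint's range is limited). The gripper opens to 88 mm and grips with 3 to 60 N. Pads are 18 mm wide; open, the fingers measure 123 mm over their backs; the gripper's body (75 mm by 187 mm) begins 45 mm behind the grasp point.
Start: joints at [1.27, 0.689, -0.195, 1.565, 0.157, 0.902, -0.215], TCP at [0.205, -0.59, 0.239] pointing down, gripper open.
Joint ranges: [-3.01, 3.01], [-0.46, 2.08], [-1.47, 1.51], [0.13, 2.56], [-1, 4.14], [0.04, 2.09], [-2.66, 2.66]. Speed limits (rad/s): [2.57, 2.57, 3.14, 3.14, 3.14, 3.14, 3.14].

INTERFACE

Orientations are given as a unit quaternion [x, y, z, w].
In Python, from plant import r gives the robot as it stands. The module is installed in compiled form; this text tells all that it offers.
- The arm moves only by the shell command python3 -m jog 'ROWS' [FORCE]. ROWS is JSON, a list of rows, each a list of 5 numbers: the shift along the tool's x, y, z in units of 1 m (1.0 is 1 m), then the turn about the tool's z in units of 360 degrees (1.0 is 360 degrees), then the closure, from 0 (fully open) to 1 (shut). In form: [[dx, dy, dz, yaw, fingers], ...]. A call has 1 to 20 rows; each row shifts and turns the commanded pose from where the row before left it, along the tool's axes as they then stand; what a row does not reach is not made up. A row lasts 1/10 s, in which the tool goes at most 50 mm and 8.59 degrees, less where a joint would pass 70% of its speed; a pose out of reach is approached as far as the arm can. A call with a number of a shift or a turn outside -1 to 1 is refused whole. A call with a gripper value outside its range is refused whole. The fingers move at their own pace and stop on an object; FORCE is the grip in N (left out, the last holds). Time passes only in rows, so rows that do not move let the fingers close. It gives the time, the measured TCP pose, the force and the opening at its end, in the units of the state.
- r.get_state(): the state, without advancing time (a new reading comes with each control period).
- r.snapshot(name): name is "side" or "top" or "wrist"; returns the picture (384x512x3 uint8, red, green, blue); there is no depth.
- r.get_calibration(name): a dict with "mtx" (3x3 intrinsics, pixels), "R" (3x3) and "t" (3): a world point X has camera coordinates R X + t. Camera axes: x right, y down, z forward; pixel columns grow to the right and rows downward; lengths in m; the calibration is good to about 2 mm. The wrist camera is an equidistant fisheye: a pixel r from the principal point sees the ray r / f radians off the axis. A picture is of the moment at which its call begins: read the wrist's pose just before it. get_calibration takes no time and is no camera call; for the wrist camera it gives the pose at the moment of the call.
- r.finish_job(): hands the job in, once; it reports no verdict.
Trained networks look in the newest picture that a camera, given by its name, has taken for a name from the list of things; names that differ only in an ending like _2 or _b are one class to them, and where a whole thing is asked for, a point or a joint stands for the part that bears it (a point fixed in the world has none). Each returns a list of dicts, best first, with "score" (0 to 1); they miss things now and then, are a little off and sometimes report something else, mostly with a low value. They report only what shows in the picture. A call takes as long as a camera call. They do not tell look-alikes from the thing itself.
- r.cut_out(thing, camera): "pixels" (384x512 bool, what is visible of it) and "rect" ([left, top, right, bottom] in pixels, round what is visible of it).
The state is a dict: "clock": time; "q": joint angles; "qd": joint speeds; "joint_torque": joint torques, N m; "tool_pos": TCP position; "eef_rot": TCP orientation; "contact_force": force on the tool from outside, world axes, zero at the start; "moment": the same for the moment, N m; "opening": opening from 0.0 (shut) to 1.0 (fully open).
Only numpy, scipy, OpenCV 4.12 (cv2) and the standard library are available. Lean on these libraries where they do the work, as an engineer would, in place of code of your own. Each camera call takes 0.05 s, during which the arm holds its last target.

TASK

Get the sample pail ready over the small cooling tray: hang it by its bail on the hook at the end of the telescoping boom and let go of it, then squeeze the boom's grip so that its lock button is pressed in, and draw the boom out until its pointer stands level with the rider on the scale. The boom springs back when let go, so finish still holding the grip there, with the pail hanging free on the hook; do not shift the rider.

Things in the scene. Friction and masses are not known exactly. Their poses are not given: they have to be found in the camera images.
- pail_grip (a point): Centre of the wooden grip block on top of the sample pail, the part to grasp: 30 mm along the pail's x, 14 mm along its y, 40 mm tall. Axes are the pail's, z up; turned half round the pail is the same. This point is 154 mm above the pail's bottom. The pail stands on the right-hand part of the bench, near a 100 mm tall steel canister without a bail.
- pail_bar (a point): Middle of the underside of the level bar of the pail's bail, 28 mm below pail_grip; it is to rest on the hook. The bail is rigid 8 mm round wire: two uprights at x = -41 and +41 mm of the pail and the bar between them along the pail's x. The window under the bar is 74 mm wide and 56 mm high, down to the pail's rim. Axes are the pail's.
- pail: The sample pail: open round steel vessel, 84 mm wide, 70 mm tall, about 0.25 kg, with a bail and wooden grip above it. On the hook its bottom hangs 93 mm above the bench, clear of the 50 mm high cooling tray below. Origin at the centre of its underside, z up, x along the bail bar.
- hook_seat (a point): Middle of the top of the hook's level rod, where the bail bar is to rest, 219 mm above the bench. It moves with the boom. Axes are the stand's: the boom runs out along -y of this frame, z is up.
- boom: The boom (origin of no use; axes the stand's) with the hook at its end. The hook's rod, 8 mm thick, lies along y, from an upright plate 24 mm to +y of hook_seat (30 mm wide, 36 mm tall) to an upturned tip 28 mm to -y of hook_seat, whose top is 20 mm above it. The bail comes in from the -y side, its bar above the tip and across the rod, the tip passing through the window, and is then lowered.
- grip_center (a point): Middle of the boom's grip and lock button together, to be grasped from above, closing along x: 40 mm over both, 33 mm when squeezed (the middle is then 3.5 mm to -x of this point). 230 mm above the bench, 123 mm to +y of hook_seat; moves with the boom. Axes are the stand's, as for hook_seat.
- boom_block (a point): The same point as grip_center. The boom's grip is a black block 46 mm long (y), 55 mm tall, its top 24.5 mm above grip_center and its plain side 20 mm to -x of it. On its +x side stands the grey lock button, a paddle 30 mm long (y) and 38 mm tall, centred at the height of grip_center, its face 20 mm to +x of that point when out, 13 mm when in.
- lock_button (a joint): How far the lock button is pressed in (towards the stand's -x), m: 0 out, 0.007 fully in. Sprung: 5 N to start, 8.5 N fully in. With the boom home a latch tooth blocks the boom until the button is in by 0.0045; once the boom is out by 15 mm the latch no longer acts.
- boom_slide (a joint): How far the boom is drawn out, m: 0 home (locked), up to 0.16; it grows as the grip moves along the stand's -y. A spring draws it back home, with 4 N at 0 and 7 N at 0.15.
- pointer (a point): Tip of the small black pointer on the rear of the boom, above the sleeve; it moves with the boom along the stand's y. Axes are the stand's. The sleeve is a fixed 240 mm long channel on a column, from 62 to 302 mm to +y of grip_center at home; with pointer and rider it reaches 240 mm above the bench, so swing over it with room to spare.
- rider_mark (a point): The mark to reach: the middle of the brass rider, a clip 12 mm long (y) on the white scale beside the sleeve. At the start it is 55 to 130 mm to -y of the pointer; it slides if pushed. The pointer is at the mark when both have the same y in the stand's axes.
Things that resemble listed ones, but are neither listed nor needed, are in the scene too. What is shaped like the pail but blue is not meant.

How it is judged:
On the way, in this order (a step that is already met when the one before it is completed fails the run):
1. the pail hangs by its bail on the hook, let go, the boom still home (z of pail_bar in the frame of hook_seat between -0.006 and 0.01 m and y of pail_bar in the frame of hook_seat between -0.027 and 0.027 m and x of pail_bar in the frame of hook_seat between -0.03 and 0.03 m and contact force between pail and boom above 0.8 N and contact force between pail and the fingers below 0.1 N and angle between pail's own z axis and vertical below 0.35 rad and value of joint boom_slide below 0.006 m), for 0.3 s.
2. the lock button is squeezed in by the fingers while the boom is still home (value of joint lock_button above 0.0045 m and value of joint boom_slide below 0.006 m and contact force between the fingers and boom above 2 N), for 0.1 s.
3. the boom is drawn out so that the pointer is level with the rider (6 mm), pail on the hook (y of pointer in the frame of rider_mark between -0.006 and 0.006 m and z of pail_bar in the frame of hook_seat between -0.006 and 0.01 m and y of pail_bar in the frame of hook_seat between -0.027 and 0.027 m and x of pail_bar in the frame of hook_seat between -0.03 and 0.03 m and contact force between pail and boom above 0.8 N and contact force between pail and the fingers below 0.1 N and angle between pail's own z axis and vertical below 0.35 rad), for 0.2 s.
At the end, for the whole second after the job is handed in: Pointer within 6 mm of the rider's middle, boom still, fingers on the boom's grip (over 2 N); the pail hangs by its bail bar on the hook's rod (within 10 mm in height, 27 mm along, 30 mm across the seat), tilted under 20 degrees, not touched by the fingers (all of step 3 and contact force between the fingers and boom above 2 N and velocity of joint boom_slide between -0.01 and 0.01 m/s); the arm keeps its last pose, push and grip.
It fails at once if the rider is shifted by more than 6 mm (distance of rider_mark from where it was at the start of the episode above 0.006 m).
It also fails if it takes over 64 s, if anything falls off the work surface, if the arm or the gripper's body presses on something with over 40 N, if the wrist force passes 120 N, or if a joint passes its speed limit or range.

## Working session

There is one attempt and no reset: what is moved stays moved. The work goes in short steps, Python scripts to look and compute and a shell command to move; the robot and the scene stay as the last step left them, time stands still between calls to the robot, and variables do not carry over. Pictures are saved under pics/ and viewed, and the job is handed in when it is done.

```bash
mkdir -p pics; python3 - <<'E'
from plant import r
import cv2
s=r.get_state();print({k:(v if not hasattr(v,'round') else v) for k,v in s.items()})
for n in ["side","top","wrist"]:
    im=r.snapshot(n);cv2.imwrite(f"pics/{n}0.png",im[:,:,::-1])
    print(n,r.get_calibration(n))
E
```

```text
{'clock': 0.0, 'q': array([ 1.26984514,  0.6899788 , -0.1943559 ,  1.56639573,  0.15735975,
        0.90251533, -0.21512919]), 'qd': array([-9.14132076e-04,  1.14940651e-03,  2.27406260e-03, -9.97315501e-04,
        4.15439178e-06, -7.32698991e-04,  1.01859217e-03]), 'joint_torque': array([-1.27968332e-01, -5.28157496e+01, -1.36860430e+00, -1.53885269e+01,
       -7.42449146e-02, -1.76274637e-02,  1.54554821e-02]), 'tool_pos': array([ 0.20497009, -0.58973307,  0.23789552]), 'eef_rot': array([ 8.15018673e-01, -5.79433901e-01, -8.55354752e-04, -4.30236360e-04]), 'contact_force': array([-0.80513242,  0.45388944,  0.19155137]), 'moment': array([-0.00307259, -0.044816  ,  0.01795236]), 'opening': 1.0000899941986794}
side {'mtx': array([[467.43406615,   0.        , 250.31370832],
       [  0.        , 467.43406615, 185.58518366],
       [  0.        ,   0.        ,   1.        ]]), 'R': array([[-0.8890862 , -0.45761876, -0.01052644],
       [-0.26274904,  0.52904355, -0.80689272],
       [ 0.37481819, -0.71463137, -0.5906042 ]]), 't': array([0.50390173, 0.21452607, 1.39554972])}
top {'mtx': array([[365.28313045,   0.        , 257.96590593],
       [  0.        , 365.28313045, 194.73793218],
       [  0.        ,   0.        ,   1.        ]]), 'R': array([[ 0.01592075, -0.9997958 ,  0.0124455 ],
       [-0.9970184 , -0.01681399, -0.07530998],
       [ 0.07550386, -0.0112094 , -0.9970825 ]]), 't': array([0.07492274, 0.52661481, 1.04155134])}
wrist {'mtx': array([[297.31863964,   0.        , 258.41500381],
       [  0.        , 297.31863964, 191.00152097],
       [  0.        ,   0.        ,   1.        ]]), 'R': array([[ 0.33014898, -0.94392653, -0.00208832],
       [-0.89456756, -0.31358966,  0.31845   ],
       [-0.30124828, -0.1032678 , -0.94793736]]), 't': array([-0.62452608, -0.0451178 ,  0.39280621])}
```

View pics/side0.png

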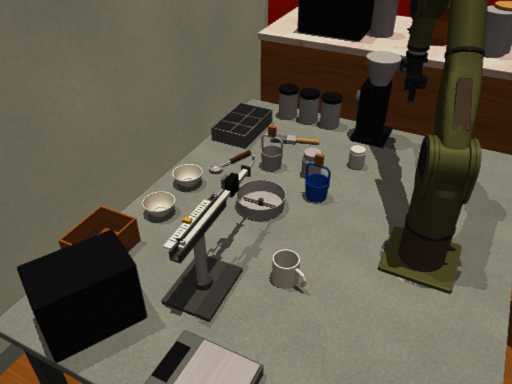

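View pics/top0.png

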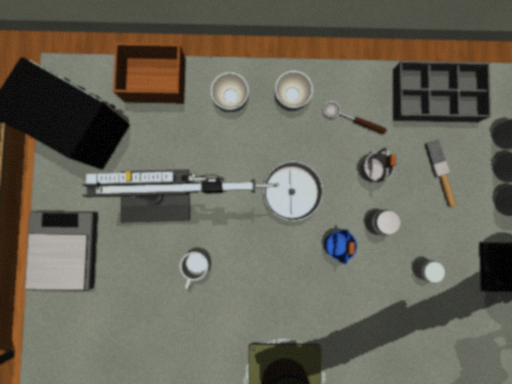

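View pics/wrist0.png

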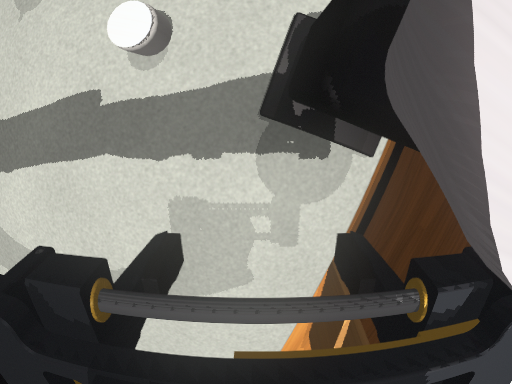

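```bash
cat > h.py <<'E'
import numpy as np, cv2
from scipy.optimize import least_squares
from plant import r
def proj(n,X,cal=None):
    c=cal or r.get_calibration(n); p=c['R']@np.asarray(X)+c['t']
    if n=='wrist':
        th=np.arctan2(np.hypot(p[0],p[1]),p[2]); u=p[:2]/np.hypot(p[0],p[1])*th
    else: u=p[:2]/p[2]
    m=c['mtx']; return np.array([m[0,0]*u[0]+m[0,2],m[1,1]*u[1]+m[1,2]])
def ray(n,px,cal=None):
    c=cal or r.get_calibration(n); m=c['mtx']
    u=np.array([(px[0]-m[0,2])/m[0,0],(px[1]-m[1,2])/m[1,1]])
    if n=='wrist':
        th=np.hypot(*u); d=np.array([*(u/th*np.sin(th)),np.cos(th)])
    else: d=np.array([*u,1.])
    d=c['R'].T@d; return -c['R'].T@c['t'], d/np.linalg.norm(d)
def tri(obs):  # list of (name,px,cal)
    A=np.zeros((3,3));b=np.zeros(3)
    R=[ray(*o) for o in obs]
    for o,d in R:
        P=np.eye(3)-np.outer(d,d);A+=P;b+=P@o
    X=np.linalg.solve(A,b); return X,[np.linalg.norm((np.eye(3)-np.outer(d,d))@(X-o)) for o,d in R]
def atz(n,px,z,cal=None):
    o,d=ray(n,px,cal); return o+d*(z-o[2])/d[2]
def crop(im,x0,y0,x1,y1,s,name):
    c=cv2.resize(im[y0:y1,x0:x1,::-1],None,fx=s,fy=s,interpolation=cv2.INTER_CUBIC); cv2.imwrite('pics/'+name,c)
E
python3 - <<'E'
from h import *
s=cv2.imread('pics/side0.png')[:,:,::-1];t=cv2.imread('pics/top0.png')[:,:,::-1]
a=cv2.resize(s[115:265,150:350],None,fx=4,fy=4,interpolation=cv2.INTER_CUBIC);cv2.imwrite('pics/a.png',a[:,:,::-1])
a=cv2.resize(t[140:260,230:430],None,fx=4,fy=4,interpolation=cv2.INTER_CUBIC);cv2.imwrite('pics/b.png',a[:,:,::-1])
a=cv2.resize(t[150:230,75:285],None,fx=3.8,fy=3.8,interpolation=cv2.INTER_CUBIC);cv2.imwrite('pics/c.png',a[:,:,::-1])
E
```

```text
(no output)
```

View pics/a.png

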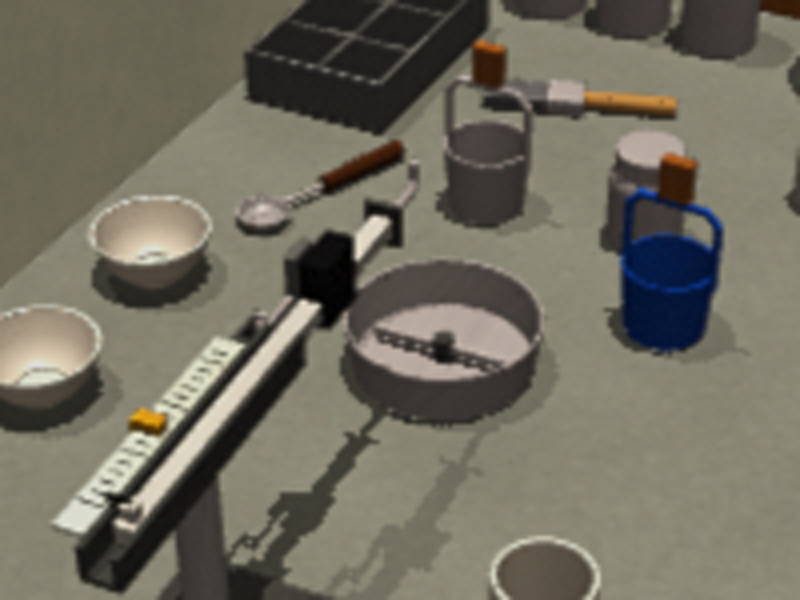

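View pics/b.png

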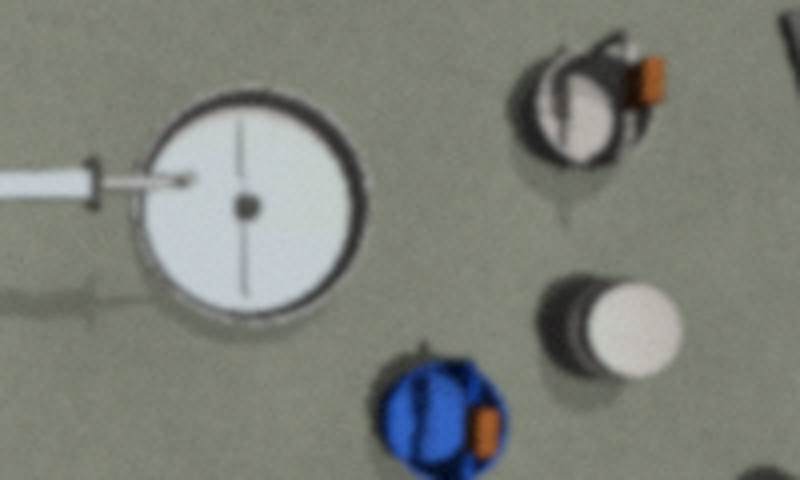

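View pics/c.png

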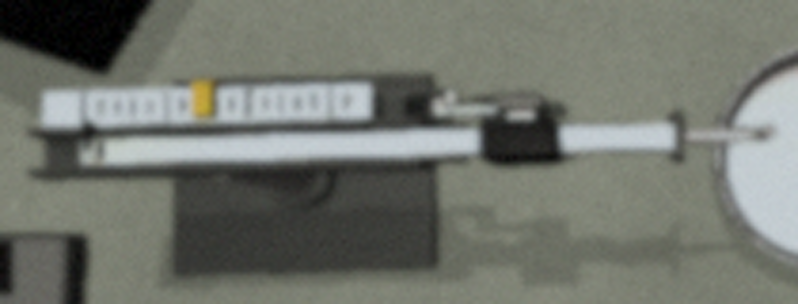

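```bash
python3 - <<'E'
from h import *
T=lambda x,y:('top',(x,y)); S=lambda x,y:('side',(x,y))
b=lambda x,y:T(x/4+230-.4,y/4+140-.4); c=lambda x,y:T(x/3.8+75-.4,y/3.8+150-.4); a=lambda x,y:S(x/4+150-.4,y/4+115-.4)
for n,o in dict(grip=[b(653,80),a(489,63)],blue=[b(487,432),a(677,178)],tip=[c(768,131),a(414,163)],
  rider=[c(203,98),a(148,420)],pointer=[c(88,132),a(118,495)],blocktop=[c(520,140),a(325,262)],plate=[c(678,135),a(384,220)]).items(): print(n,*[np.round(v,4) for v in tri(o)])
# boom axis lines in top
for p in [(100,152),(660,137)]:
    print(atz(*c(*p),.235))
for n in ['pail_grip','hook_seat','rider_mark','pointer','lock_button','boom_block','pail']:
  for cam in ['top','side']:
    for d in r.cut_out(n,cam)[:3]:
        px=np.argwhere(d['pixels']); print(n,cam,round(d['score'],2),np.round(d['rect']),px.mean(0)[::-1].round(1))
print(r.get_state()['clock'])
E
```

```text
grip [ 0.6117 -0.2625  0.1473] [0.0009 0.0009]
blue [ 0.3858 -0.1529  0.1496] [0.0004 0.0004]
tip [0.5337 0.0425 0.2344] [0.001 0.001]
rider [0.5479 0.3867 0.2343] [0.001 0.001]
pointer [0.5253 0.4545 0.2354] [0.0017 0.0017]
blocktop [0.5259 0.1932 0.2404] [0. 0.]
plate [0.5317 0.0972 0.2159] [0.0015 0.0015]
[0.51475365 0.44775037 0.235     ]
[0.52971022 0.10872629 0.235     ]
pail_grip top 0.86 [324. 228. 355. 263.] [340.1 245.1]
pail_grip top 0.73 [187. 174. 219. 183.] [206.2 177.3]
pail_grip top 0.63 [359. 143. 396. 181.] [377.5 165.6]
pail_grip side 0.8 [307. 150. 330. 202.] [317.1 181.2]
pail_grip side 0.68 [257. 124. 283. 170.] [271.1 151.2]
pail_grip side 0.39 [179. 159. 254. 249.] [219.5 198.5]
hook_seat top 0.56 [ 97. 175. 279. 193.] [184.  186.6]
hook_seat side 0.67 [177. 156. 255. 252.] [221.2 197. ]
rider_mark top 0.41 [125. 168. 133. 180.] [128.1 175.1]
rider_mark top 0.38 [361. 147. 397. 184.] [377.2 165.6]
rider_mark top 0.3 [ 99. 174. 275. 195.] [182.3 186.4]
rider_mark side 0.48 [183. 218. 194. 225.] [186.7 220.4]
pointer top 0.7 [ 97. 176. 278. 190.] [186.2 186.3]
pointer side 0.91 [178. 156. 255. 250.] [220.6 197.3]
lock_button top 0.51 [192. 179. 218. 183.] [210.3 177. ]
boom_block top 0.65 [ 94. 172. 277. 193.] [184.4 186.4]
boom_block side 0.79 [177. 155. 256. 252.] [220.9 196.8]
pail top 0.92 [363. 146. 396. 183.] [377.8 165.4]
pail top 0.83 [326. 231. 357. 262.] [339.8 245. ]
pail top 0.54 [100. 176. 277. 196.] [185.7 186.4]
pail side 0.94 [261. 125. 284. 171.] [271.3 150.3]
pail side 0.92 [306. 157. 334. 201.] [316.9 182.3]
0.85
```

```bash
python3 -m jog '[[0,0,-0.01,-0.0219,0],[0,0,-0.01,-0.0219,0],[0,0,-0.01,-0.0219,0],[0,0,-0.01,-0.0219,0],[0,0,-0.01,-0.0219,0],[0,0,-0.01,-0.0219,0],[0,0,-0.01,-0.0219,0],[0,0,-0.01,-0.0219,0],[0,0,-0.01,-0.0219,0],[0,0,0,0,0]]' 20
cat >> h.py <<'E'
from scipy.spatial.transform import Rotation as Rot
def to(X,ang=None):
    s=r.get_state();R=Rot.from_quat(s['eef_rot']).as_matrix()
    d=R.T@(np.asarray(X)-s['tool_pos'])
    yaw=np.degrees(np.arctan2(R[1,0],R[0,0]))
    print('t',round(s['clock'],2),'pos',s['tool_pos'].round(4),'yaw',round(yaw,2),'tilt',np.degrees(np.arccos(-R[2,2])).round(2),'F',s['contact_force'].round(1),'open',round(s['opening'],3),'q',s['q'].round(2))
    print(' tool delta',d.round(4), 'turn' , None if ang is None else round(-(ang-yaw)/360,4))
E
python3 - <<'E'
from h import *
to([.6,-.3,.33],0)
c=r.get_calibration('wrist');print(-c['R'].T@c['t']-r.get_state()['tool_pos'],c['R'][2])
E
```

```text
clock: 1.85
tool_pos: [0.2061, -0.591, 0.3301]
eef_rot: [1.0, 0.001, 0.001, 0.001]
contact_force: [-0.0, 0.4, -0.3]
opening: 0.998
t 1.85 pos [ 0.2061 -0.591   0.3301] yaw 0.17 tilt 0.19 F [-0.   0.4 -0.3] open 0.998 q [ 1.46  0.64 -0.57  1.43  0.36  1.17  0.85]
 tool delta [ 3.948e-01 -2.898e-01  3.000e-04] turn 0.0005
[-0.00014765  0.08317335  0.14716584] [ 0.00404931 -0.32051991 -0.94723312]
```

```bash
python3 -m jog '[[0.033,-0.0218,0,0,0],[0.033,-0.0218,0,0,0],[0.033,-0.0218,0,0,0],[0.033,-0.0218,0,0,0],[0.033,-0.0218,0,0,0],[0.033,-0.0218,0,0,0],[0.033,-0.0218,0,0,0],[0.033,-0.0218,0,0,0],[0.033,-0.0218,0,0,0],[0.033,-0.0218,0,0,0],[0.033,-0.0218,0,0,0],[0.033,-0.0218,0,0,0],[0,0,0,0,0],[0,0,0,0,0]]'
python3 - <<'E'
from h import *
to([.612,-.2625,.33],0)
c=r.get_calibration('wrist');im=r.snapshot('wrist');crop(im,0,0,512,384,1.5,'w1.png')
np.savez('w1.npz',**c);print(proj('wrist',[.6117,-.2625,.154],c))
E
```

```text
clock: 3.25
tool_pos: [0.6013, -0.3265, 0.3279]
eef_rot: [1.0, 0.001, -0.0, -0.0]
contact_force: [-0.6, -0.1, 0.5]
opening: 0.999
t 3.25 pos [ 0.6013 -0.3265  0.3279] yaw 0.14 tilt 0.06 F [-0.6 -0.1  0.5] open 0.999 q [ 0.68  0.73 -0.53  1.23  0.36  1.27  0.16]
 tool delta [ 0.0109 -0.0639 -0.0021] turn 0.0004
[267.84315481 112.28657452]
```

View pics/w1.png

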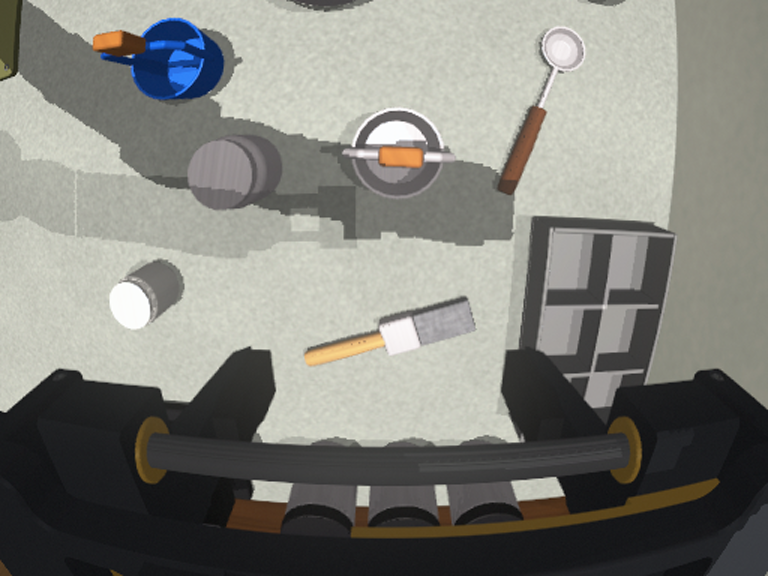

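```bash
python3 - <<'E'
import cv2
im=cv2.imread('pics/w1.png');cv2.imwrite('pics/w1z.png',cv2.resize(im[95:215,320:480],None,fx=5,fy=5,interpolation=cv2.INTER_CUBIC))
E
```

```text
(no output)
```

View pics/w1z.png

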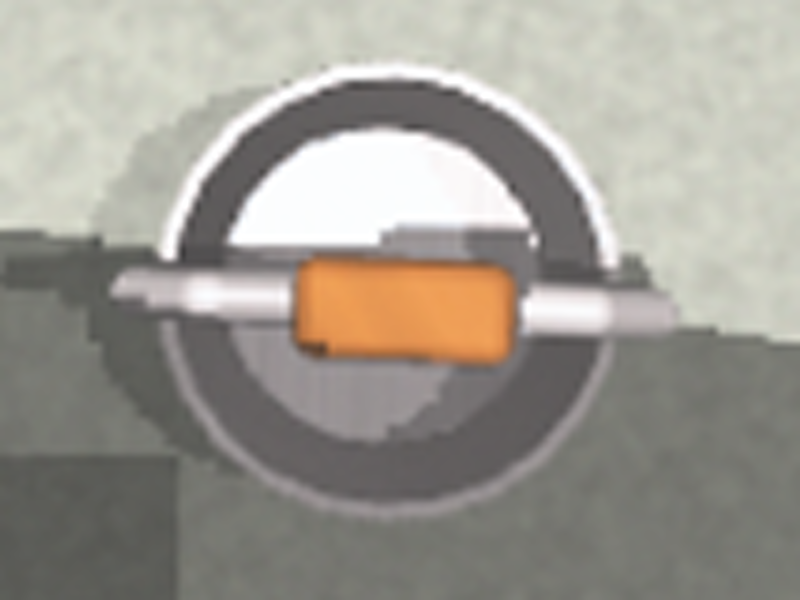

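```bash
python3 - <<'E'
from h import *
c=dict(np.load('w1.npz'))
z=lambda x,y:(((x/5)+320)/1.5-.3,((y/5)+95)/1.5-.3)
print('top',atz('wrist',z(405,312),.174,c),atz('wrist',z(405,312),.154,c))
A,B=atz('wrist',z(160,285),.128,c),atz('wrist',z(640,311),.128,c);print(A,B,(A+B)/2,np.degrees(np.arctan2(*(B-A)[1::-1])))
A,B=atz('wrist',z(300,305),.174,c),atz('wrist',z(515,315),.174,c);print(A,B,np.degrees(np.arctan2(*(B-A)[1::-1])))
A,B=atz('wrist',z(166,290),.07,c),atz('wrist',z(614,290),.07,c);print('rim',(A+B)/2, np.linalg.norm(A-B))
A,B=atz('wrist',z(390,65),.07,c),atz('wrist',z(390,517),.07,c);print('rim',(A+B)/2, np.linalg.norm(A-B))
print(tri([('wrist',z(405,312),c),('side',((489/4)+150-.4,43/4+115-.4))]), tri([('wrist',z(405,312),c),('top',(653/4+230-.4,80/4+140-.4))]))
E
```

```text
top [ 0.61019789 -0.25356399  0.174     ] [ 0.61076487 -0.25421883  0.154     ]
[ 0.57382421 -0.25082436  0.128     ] [ 0.64785962 -0.25418478  0.128     ] [ 0.61084192 -0.25250457  0.128     ] -2.5988346051533915
[ 0.59619838 -0.25269146  0.174     ] [ 0.62490668 -0.25375559  0.174     ] -2.1228187767445186
rim [ 0.61050922 -0.25258713  0.07      ] 0.08051822558453746
rim [ 0.6104598  -0.25327213  0.07      ] 0.08248979846351012
(array([ 0.60890842, -0.25418811,  0.17299352]), [np.float64(0.0014443882341090308), np.float64(0.0014443882341089779)]) (array([ 0.60967204, -0.25409247,  0.16727689]), [np.float64(0.0007799135192178935), np.float64(0.0007799135192177002)])
```

```bash
python3 -m jog '[[0.003,-0.025,0.01,0.007,0],[0.003,-0.024,0.02,0,0],[0.003,-0.024,0.03,0,0],[0,0,0.03,0,0],[0,0,0.03,0,0],[0,0,0,0,0],[0,0,0,0,0]]'
python3 - <<'E'
from h import *
to([.6103,-.2532,.144],-2.4)
im=r.snapshot('wrist');crop(im,0,0,512,384,1.5,'w2.png')
E
```

```text
clock: 4.0
tool_pos: [0.611, -0.2567, 0.2092]
eef_rot: [1.0, -0.022, -0.0, 0.0]
contact_force: [0.8, 0.2, 0.9]
opening: 0.997
t 4.0 pos [ 0.611  -0.2567  0.2092] yaw -2.55 tilt 0.05 F [0.8 0.2 0.9] open 0.997 q [ 0.57  0.81 -0.49  1.46  0.42  0.98 -0.06]
 tool delta [-0.0008 -0.0035  0.0652] turn -0.0004
```

View pics/w2.png

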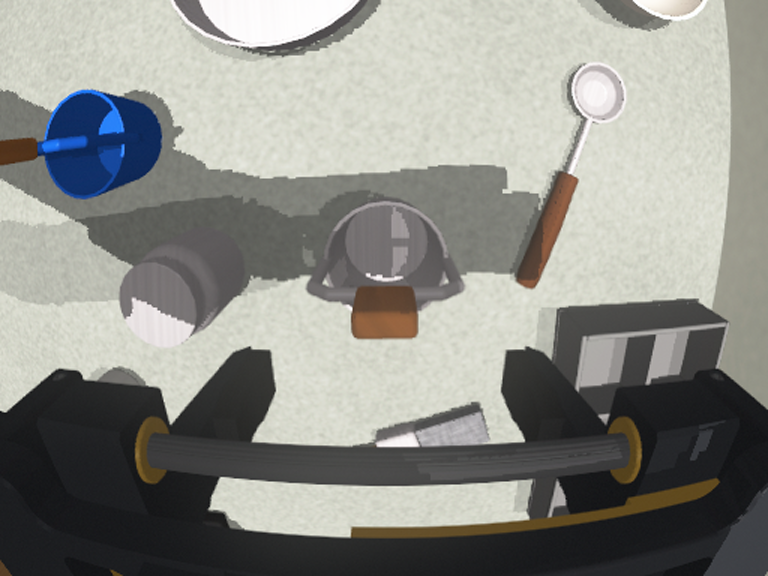

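```bash
python3 -m jog '[[0,-0.0035,0.03,0,0],[0,0,0.03,0,0],[0,0,0.005,0,0],[0,0,0,0,0],[0,0,0,0,1],[0,0,0,0,1],[0,0,0,0,1],[0,0,0,0,1],[0,0,0,0,1],[0,0,0,0,1]]' 25
python3 - <<'E'
from h import *
to([.6103,-.2532,.144],-2.4)
im=r.snapshot('wrist');crop(im,0,0,512,384,1.5,'w3.png')
E
```

```text
clock: 5.05
tool_pos: [0.6118, -0.2516, 0.1438]
eef_rot: [1.0, -0.021, 0.0, 0.0]
contact_force: [-0.0, 0.9, -0.5]
opening: 0.474
t 5.05 pos [ 0.6118 -0.2516  0.1438] yaw -2.38 tilt 0.01 F [-0.   0.9 -0.5] open 0.474 q [ 0.55  0.88 -0.45  1.52  0.47  0.85 -0.11]
 tool delta [-0.0015  0.0017 -0.0002] turn 0.0
```

View pics/w3.png

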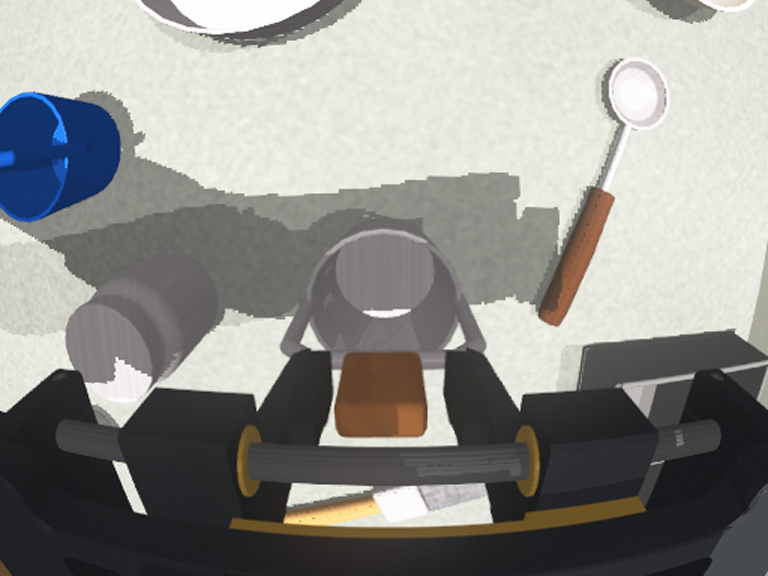

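```bash
python3 -m jog '[[0,0.001,0,0,1],[0,0,0,0,1],[0,0,0,0,1],[0,0,0,0,1]]' 25
python3 - <<'E'
from h import *
to([.6103,-.2532,.144],-2.4)
E
```

```text
clock: 5.5
tool_pos: [0.6116, -0.2525, 0.1436]
eef_rot: [1.0, -0.021, -0.0, -0.0]
contact_force: [-0.4, 0.5, 0.1]
opening: 0.334
t 5.5 pos [ 0.6116 -0.2525  0.1436] yaw -2.38 tilt 0.03 F [-0.4  0.5  0.1] open 0.334 q [ 0.55  0.88 -0.45  1.52  0.47  0.85 -0.11]
 tool delta [-0.0013  0.0008 -0.0004] turn 0.0001
```

```bash
python3 -m jog '[[0,0,-0.01,0,1],[0,0,-0.02,0,1],[0,0,-0.03,0,1],[0,0,-0.03,0,1],[0,0,-0.03,-0.007,1],[-0.005,-0.01,-0.02,-0.0066,1],[-0.01,-0.02,0,0,1],[-0.015,-0.03,0,0,1],[-0.015,-0.03,0,0,1],[-0.015,-0.03,0,0,1],[-0.01,-0.03,0,0,1],[-0.006,-0.025,0,0,1],[-0.003,-0.015,0,0,1],[0,-0.007,0,0,1],[0,0,0,0,1],[0,0,0,0,1],[0,0,0,0,1]]' 25
python3 - <<'E'
from h import *
to([.5345,-.055,.284],2.5)
c=r.get_calibration('wrist');im=r.snapshot('wrist');crop(im,0,0,512,384,1.5,'w4.png')
np.savez('w4.npz',**c)
for p in [(.5337,.0425,.239),(.5325,.0705,.219),(.5259,.1932,.2545)]: print(proj('wrist',p,c)*1.5)
E
```

```text
clock: 7.2
tool_pos: [0.5249, -0.0605, 0.2834]
eef_rot: [1.0, 0.021, -0.0, 0.0]
contact_force: [-0.2, -0.9, -1.9]
opening: 0.333
t 7.2 pos [ 0.5249 -0.0605  0.2834] yaw 2.38 tilt 0.04 F [-0.2 -0.9 -1.9] open 0.333 q [ 0.38  0.55 -0.56  1.79  0.36  0.91 -0.3 ]
 tool delta [ 0.0098 -0.0051 -0.0006] turn -0.0003
[417.70236406  96.60303495]
[414.88887099  43.37753279]
[ 413.03747987 -200.68842778]
```

View pics/w4.png

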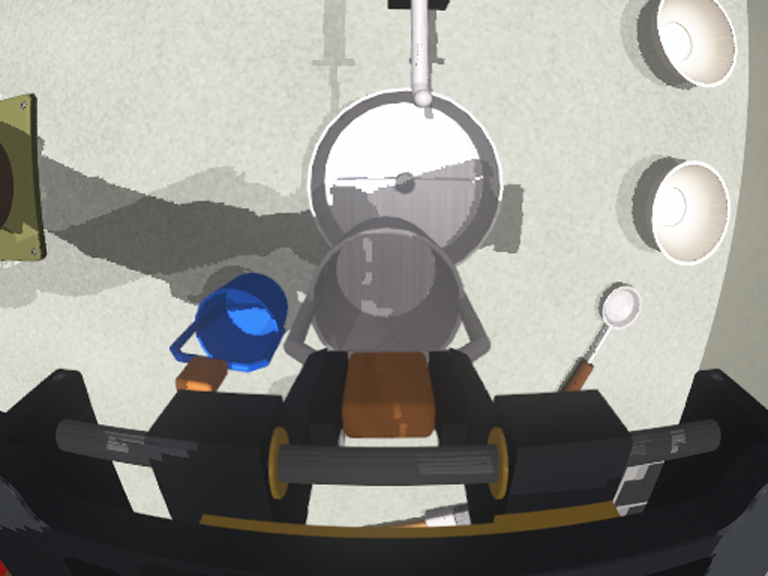

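```bash
python3 - <<'E'
from h import *
c=dict(np.load('w4.npz'))
z=lambda x,y:(x/1.5-.2,y/1.5-.2)
A=atz('wrist',z(423,97),.237,c);B=atz('wrist',z(418.5,12),.218,c);C=atz('wrist',z(422,80),.218,c);print(A,B,C,np.degrees(np.arctan2(B[0]-C[0],B[1]-C[1])),np.degrees(np.arctan2(B[0]-A[0],B[1]-A[1])))
P=atz('wrist',z(418,2),.236,c);print('plate?',P,atz('wrist',z(418,9),.20,c))
print(tri([('wrist',z(423,98),c),('side',(413.5/4+150-.4,164/4+115-.4))]),tri([('wrist',z(423,98),c),('top',(768/3.8+75-.4,131/3.8+150-.4))]))
E
```

```text
[0.53594931 0.04280358 0.237     ] [0.53345801 0.08700333 0.218     ] [0.53648806 0.05301409 0.218     ] -5.094300472806621 -3.226038032103618
plate? [0.53208418 0.08631761 0.236     ] [0.53412006 0.0941512  0.2       ]
(array([0.5348558 , 0.04215295, 0.23310669]), [np.float64(0.0015170734211305689), np.float64(0.001517073421130737)]) (array([0.53566061, 0.04281208, 0.23117751]), [np.float64(0.0007454517046768898), np.float64(0.0007454517046771288)])
```

```bash
python3 - <<'E'
from h import *
for z in (.196,.201,.205,.215,.219,.232,.237,.241,.251):
  for x in (.518,.548):
    p=proj('side',(x,.0945,z)); print(z,x,((p-[150,115]+.4)*4).round())
E
python3 - <<'E'
import cv2
im=cv2.imread('pics/side0.png');cv2.imwrite('pics/sz.png',cv2.resize(im[145:195,210:270],None,fx=12,fy=12,interpolation=cv2.INTER_CUBIC))
E
```

```text
0.196 0.518 [400. 244.]
0.196 0.548 [365. 234.]
0.201 0.518 [400. 239.]
0.201 0.548 [365. 229.]
0.205 0.518 [400. 235.]
0.205 0.548 [365. 225.]
0.215 0.518 [400. 224.]
0.215 0.548 [365. 214.]
0.219 0.518 [400. 219.]
0.219 0.548 [364. 209.]
0.232 0.518 [400. 205.]
0.232 0.548 [364. 195.]
0.237 0.518 [400. 199.]
0.237 0.548 [364. 189.]
0.241 0.518 [400. 194.]
0.241 0.548 [364. 185.]
0.251 0.518 [399. 183.]
0.251 0.548 [363. 173.]
```

View pics/sz.png

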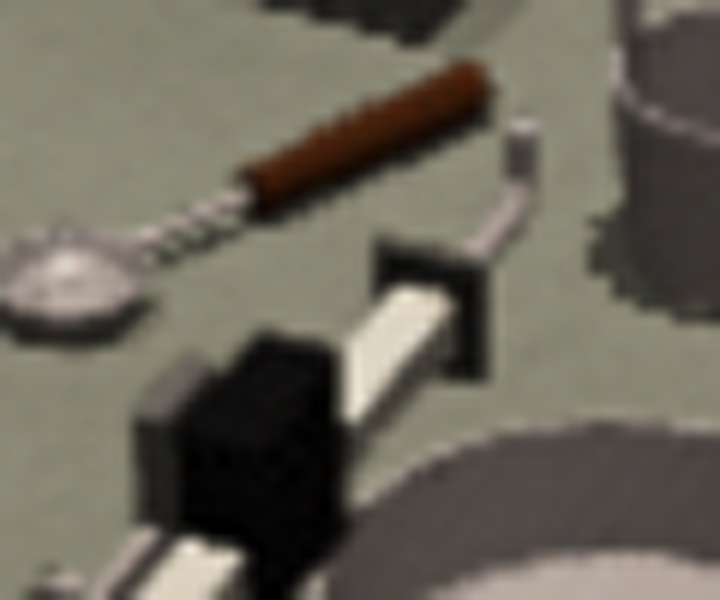

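```bash
python3 -m jog '[[0.005,-0.015,0.01,0,1],[0.005,-0.02,0.009,0,1],[0.001,-0.02,0,0,1],[0.001,-0.015,0,0,1],[0,-0.005,0,0,1],[0,0,0,0,1],[0,0,0,0,1],[0,0,0,0,1]]' 25
python3 - <<'E'
from h import *
to([.5347,.0567,.264],2.9)
c=r.get_calibration('wrist');im=r.snapshot('wrist');crop(im,0,0,512,384,1.5,'w5.png')
np.savez('w5.npz',**c)
im=r.snapshot('side');crop(im,200,100,320,190,6.6,'s5.png')
p=r.get_state()['tool_pos']-[0,0,.018];print('bar',p,(proj('side',p)-[200,100])*6.6)
for dz in (0,8):
  for dx in (-.041,.041): q=p+[dx,-dx*.0+.0,0];print((proj('side',q)-[200,100])*6.6)
E
```

```text
clock: 8.05
tool_pos: [0.5334, 0.0151, 0.2647]
eef_rot: [1.0, 0.021, -0.0, 0.0]
contact_force: [0.7, 0.5, -2.1]
opening: 0.336
t 8.05 pos [0.5334 0.0151 0.2647] yaw 2.4 tilt 0.06 F [ 0.7  0.5 -2.1] open 0.336 q [ 0.22  0.57 -0.54  1.8   0.38  0.87 -0.46]
 tool delta [ 0.0031 -0.0415  0.0007] turn -0.0014
bar [0.53332982 0.01545995 0.24670115] [375.07288507 315.07174743]
[454.54780298 335.72457063]
[297.27785336 294.85546943]
[454.54780298 335.72457063]
[297.27785336 294.85546943]
```

View pics/w5.png

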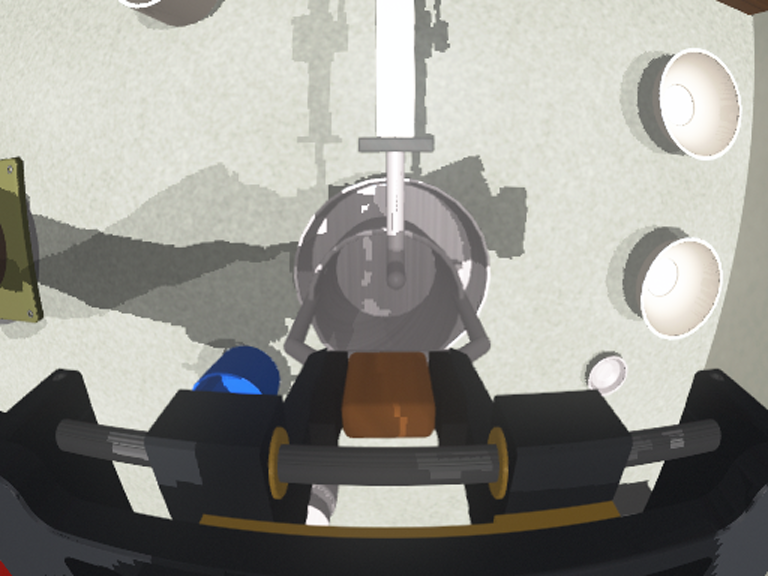

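View pics/s5.png

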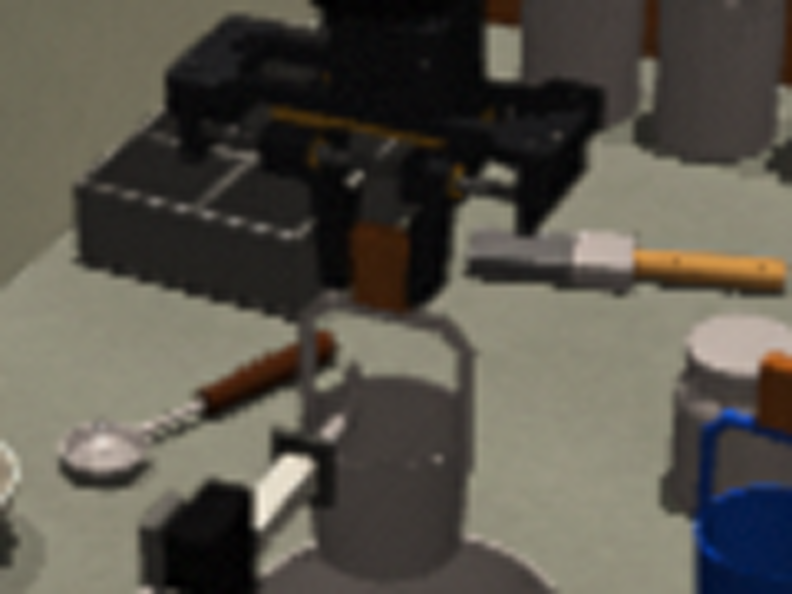

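```bash
python3 - <<'E'
from h import *
c=dict(np.load('w4.npz'));c5=dict(np.load('w5.npz'))
z=lambda x,y:(x/1.5-.2,y/1.5-.2)
print(tri([('wrist',z(423,98),c),('wrist',z(397,276),c5)]))
print('tip',atz('wrist',z(397,276),.237,c5),'plate front top',atz('wrist',z(396,152),.231,c5),'rod',atz('wrist',z(397,228),.219,c5),atz('wrist',z(395,158),.219,c5),'pl',atz('wrist',z(360,145),.231,c5),atz('wrist',z(433,145),.231,c5))
E
```

```text
(array([0.53643247, 0.04275066, 0.23311138]), [np.float64(0.000180082780947061), np.float64(0.0001800827809470598)])
tip [0.53647464 0.04393157 0.237     ] plate front top [0.53378761 0.09402793 0.231     ] rod [0.53602272 0.06046476 0.219     ] [0.53371161 0.091151   0.219     ] pl [0.51928985 0.09630635 0.231     ] [0.54845739 0.09770029 0.231     ]
```

```bash
python3 -m jog '[[0.001,-0.01,0,-0.001,1],[0.001,-0.012,0,0,1],[0.001,-0.012,0,0,1],[0,-0.0075,0,0,1],[0,0,0,0,1],[0,0,0,0,1]]' 25
python3 - <<'E'
from h import *
to([.535,.068,.240],2.9)
c=r.get_calibration('wrist');im=r.snapshot('wrist');crop(im,0,0,512,384,1.5,'w6.png')
im=r.snapshot('side');crop(im,180,100,300,190,6.6,'s6.png')
E
```

```text
clock: 8.75
tool_pos: [0.5342, 0.0581, 0.2646]
eef_rot: [1.0, 0.025, -0.0, 0.0]
contact_force: [0.0, -0.6, -1.6]
opening: 0.339
t 8.75 pos [0.5342 0.0581 0.2646] yaw 2.91 tilt 0.04 F [ 0.  -0.6 -1.6] open 0.339 q [ 0.14  0.58 -0.54  1.79  0.38  0.88 -0.52]
 tool delta [ 0.0013 -0.0098  0.0246] turn 0.0
```

View pics/w6.png

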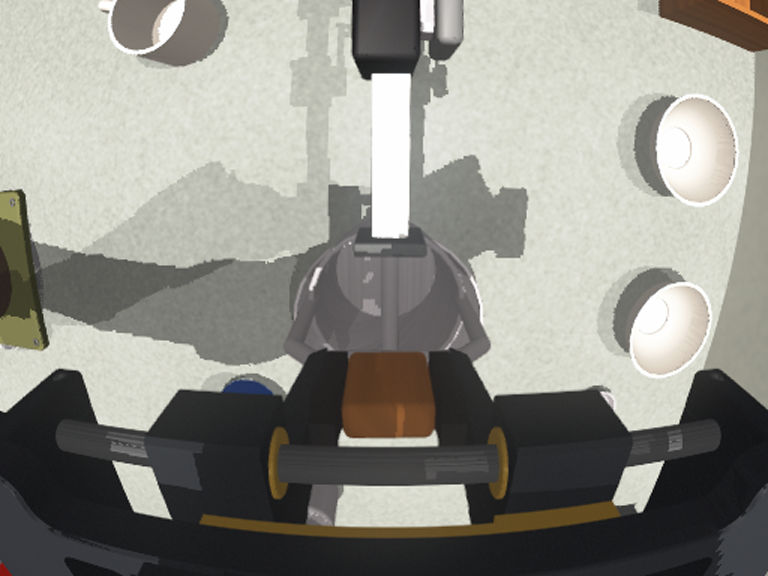

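View pics/s6.png

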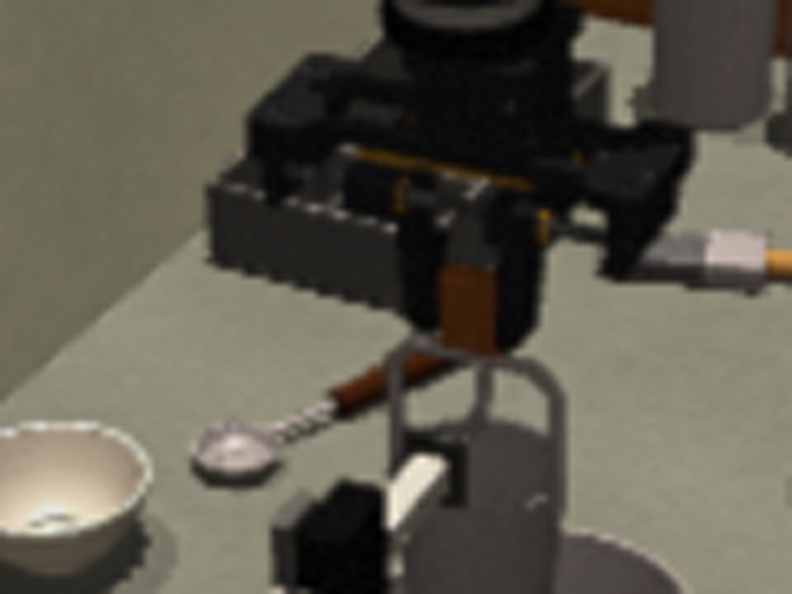

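```bash
python3 -m jog '[[0,-0.001,0.006,0,1],[0.001,-0.003,0.006,0,1],[0,-0.003,0.005,0,1],[0,-0.003,0.004,0,1],[0,0,0.003,0,1],[0,0,0,0,1],[0,0,0,0,1]]' 25
python3 - <<'E'
from h import *
to([.535,.068,.237],2.9)
E
```

```text
clock: 9.55
tool_pos: [0.5348, 0.068, 0.2407]
eef_rot: [1.0, 0.025, 0.0, 0.0]
contact_force: [0.0, -0.4, -2.5]
opening: 0.338
t 9.55 pos [0.5348 0.068  0.2407] yaw 2.87 tilt 0.01 F [ 0.  -0.4 -2.5] open 0.338 q [ 0.11  0.61 -0.52  1.81  0.4   0.83 -0.57]
 tool delta [0.0002 0.     0.0037] turn -0.0001
```

```bash
python3 -m jog '[[0,0,0.001,0,1],[0,0,0.001,0,1],[0,0,0.001,0,1],[0,0,0,0,1],[0,0,0,0,1]]' 25
python3 - <<'E'
from h import *
to([.535,.068,.237],2.9)
E
```

```text
clock: 10.05
tool_pos: [0.5348, 0.0681, 0.2377]
eef_rot: [1.0, 0.025, 0.0, 0.0]
contact_force: [0.2, -0.3, -2.3]
opening: 0.339
t 10.05 pos [0.5348 0.0681 0.2377] yaw 2.87 tilt 0.01 F [ 0.2 -0.3 -2.3] open 0.339 q [ 0.11  0.61 -0.52  1.82  0.4   0.82 -0.57]
 tool delta [0.0002 0.0001 0.0007] turn -0.0001
```

```bash
python3 -m jog '[[0,0,0.001,0,1],[0,0,0,0,1],[0,0,0.001,0,1],[0,0,0,0,1],[0,0,0,0,1]]' 25
python3 - <<'E'
from h import *
to([.535,.068,.237],2.9)
E
```

```text
clock: 10.55
tool_pos: [0.5349, 0.0681, 0.2359]
eef_rot: [1.0, 0.025, 0.0, 0.0]
contact_force: [0.4, -0.4, -1.2]
opening: 0.34
t 10.55 pos [0.5349 0.0681 0.2359] yaw 2.88 tilt 0.02 F [ 0.4 -0.4 -1.2] open 0.34 q [ 0.1   0.62 -0.52  1.82  0.41  0.81 -0.57]
 tool delta [ 0.0001  0.0002 -0.0011] turn -0.0001
```

```bash
python3 -m jog '[[0,0,0.001,0,1],[0,0,0,0,1],[0,0,0,0,1]]' 25
python3 - <<'E'
from h import *
to([.535,.068,.237],2.9)
im=r.snapshot('wrist');crop(im,0,0,512,384,1.5,'w7.png')
im=r.snapshot('side');crop(im,180,100,300,190,6.6,'s7.png')
E
```

```text
clock: 10.85
tool_pos: [0.535, 0.0682, 0.2355]
eef_rot: [1.0, 0.025, 0.0, 0.0]
contact_force: [-1.7, 0.1, 5.6]
opening: 0.335
t 10.85 pos [0.535  0.0682 0.2355] yaw 2.87 tilt 0.05 F [-1.7  0.1  5.6] open 0.335 q [ 0.1   0.62 -0.52  1.82  0.41  0.81 -0.57]
 tool delta [ 0.      0.0002 -0.0015] turn -0.0001
```

View pics/s7.png

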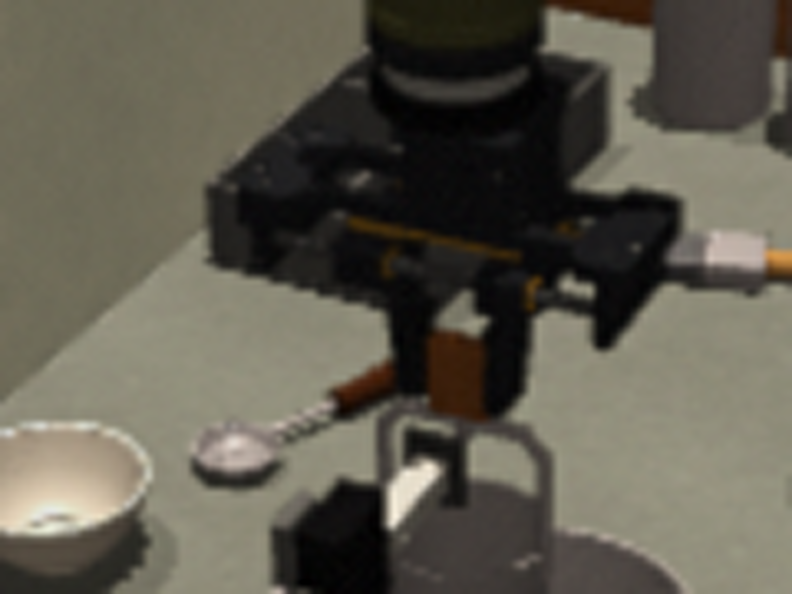

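View pics/w7.png

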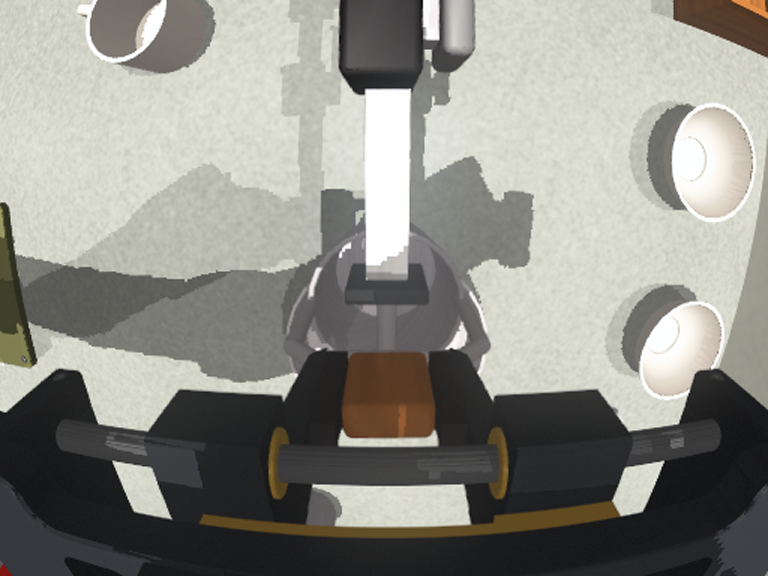

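```bash
python3 -m jog '[[0,0,-0.001,0,1],[0,0,0,0,0.6],[0,0,0,0,0.45],[0,0,0,0,0.4],[0,0,0,0,0.4],[0,0,0,0,0.4]]' 25
python3 - <<'E'
from h import *
to([.535,.068,.237],2.9)
im=r.snapshot('wrist');crop(im,0,0,512,384,1.5,'w8.png')
E
```

```text
clock: 11.55
tool_pos: [0.5348, 0.0681, 0.2356]
eef_rot: [1.0, 0.025, -0.0, 0.0]
contact_force: [0.3, 0.1, 0.1]
opening: 0.602
t 11.55 pos [0.5348 0.0681 0.2356] yaw 2.88 tilt 0.0 F [0.3 0.1 0.1] open 0.602 q [ 0.1   0.62 -0.52  1.82  0.41  0.81 -0.57]
 tool delta [ 0.0002  0.0001 -0.0014] turn -0.0001
```

View pics/w8.png

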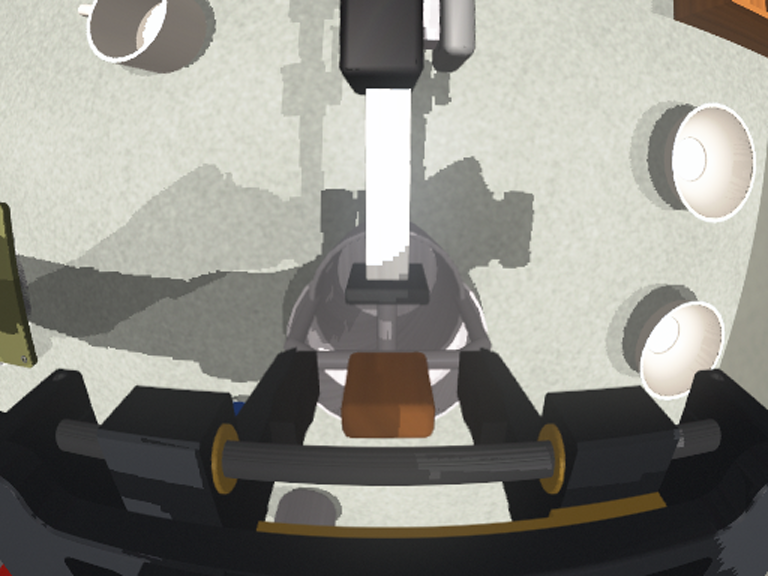

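```bash
python3 -m jog '[[0,0,-0.005,0,0.4],[0,0,-0.01,0,0.4],[0,0,-0.02,0,0.4],[0,0,-0.03,0,0.4],[0,0,-0.03,0,0],[0,-0.01,-0.02,0,0],[0,-0.02,0,0,0],[0,0,0,0,0],[0,0,0,0,0]]' 25
python3 - <<'E'
from h import *
to([.53,.33,.36],2.9)
c=r.get_calibration('wrist');im=r.snapshot('wrist');crop(im,0,0,512,384,1.5,'w9.png');np.savez('w9.npz',**c)
im=r.snapshot('side');crop(im,180,100,300,190,6.6,'s9.png')
E
```

```text
clock: 12.5
tool_pos: [0.5331, 0.0977, 0.3509]
eef_rot: [1.0, 0.025, -0.0, 0.0]
contact_force: [0.2, 0.4, -0.2]
opening: 1.0
t 12.5 pos [0.5331 0.0977 0.3509] yaw 2.92 tilt 0.05 F [ 0.2  0.4 -0.2] open 1.0 q [ 0.09  0.5  -0.58  1.64  0.3   1.09 -0.52]
 tool delta [ 0.0088 -0.2322 -0.0093] turn 0.0001
```

View pics/w9.png

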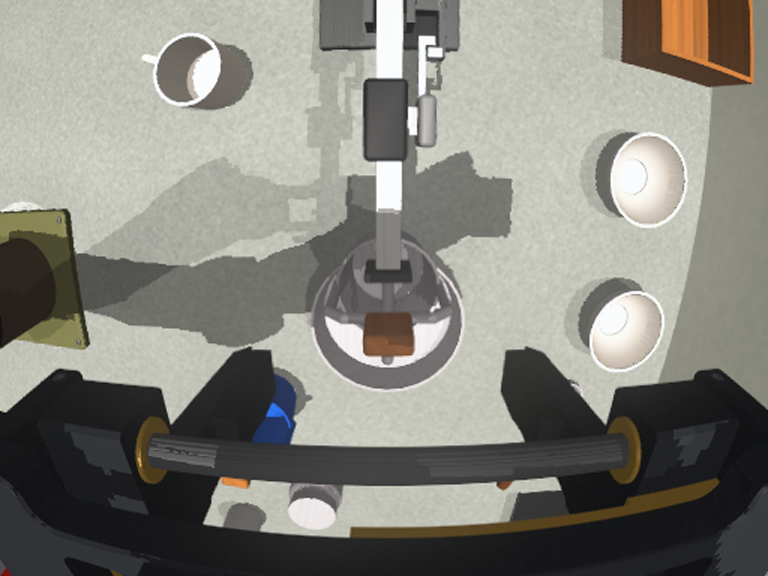

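View pics/s9.png

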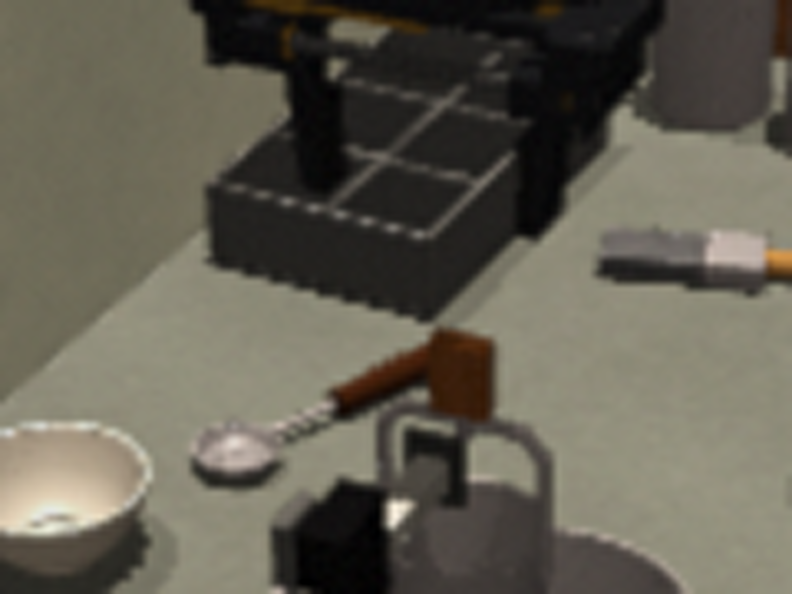

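```bash
python3 -m jog '[[0.001,-0.02,-0.005,0,0],[0.001,-0.035,-0.005,0,0],[0.001,-0.04,0,0,0],[0.001,-0.04,0,0,0],[0.001,-0.04,0,0,0],[0.001,-0.03,0,0,0],[0,-0.02,0,0,0],[0,0,0,0,0],[0,0,0,0,0],[0,0,0,0,0]]' 25
python3 - <<'E'
from h import *
to([.53,.33,.36],2.9)
c9=dict(np.load('w9.npz'))
c=r.get_calibration('wrist');im=r.snapshot('wrist');crop(im,0,0,512,384,1.5,'w10.png');np.savez('w10.npz',**c);np.save('w10.npy',im)
z=lambda x,y:(x/1.5-.2,y/1.5-.2)
for p in [(364,120),(407,120),(385,80),(385,160)]: print(atz('wrist',z(*p),.2545,c9))
for p in [(418,120),(437,120),(428,95),(428,147)]: print(atz('wrist',z(*p),.249,c9))
E
```

```text
clock: 13.6
tool_pos: [0.5289, 0.3207, 0.3604]
eef_rot: [1.0, 0.024, 0.0, 0.001]
contact_force: [0.7, -0.4, 0.4]
opening: 0.999
t 13.6 pos [0.5289 0.3207 0.3604] yaw 2.71 tilt 0.12 F [ 0.7 -0.4  0.4] open 0.999 q [-0.32  0.61 -0.56  1.4   0.33  1.23 -0.86]
 tool delta [ 0.0016 -0.0092  0.0004] turn -0.0005
[0.51593161 0.19199662 0.2545    ]
[0.53889902 0.19317871 0.2545    ]
[0.52599759 0.21454277 0.2545    ]
[0.52829314 0.1706625  0.2545    ]
[0.54513317 0.19386418 0.249     ]
[0.55556964 0.19464625 0.249     ]
[0.54980332 0.20833199 0.249     ]
[0.5515438  0.17915355 0.249     ]
```

View pics/w10.png

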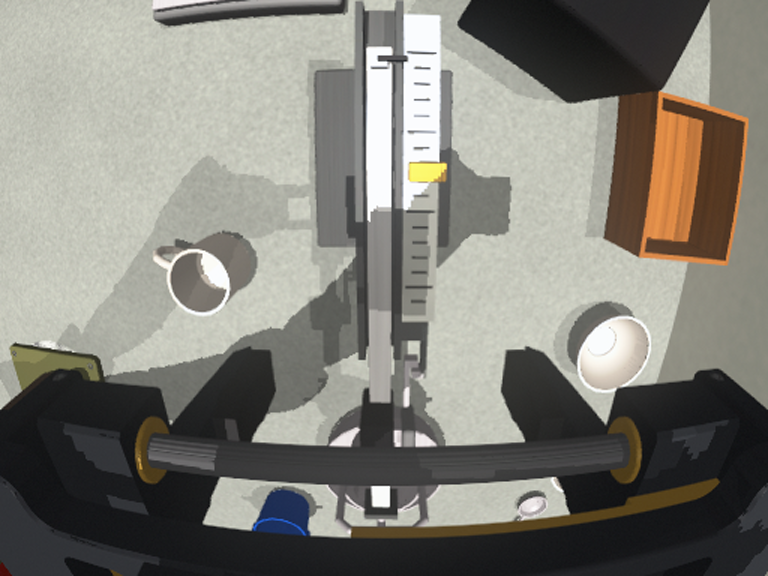

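```bash
python3 - <<'E'
from h import *
im=np.load('w10.npy');crop(im,230,0,310,140,5,'w10z.png')
E
```

```text
(no output)
```

View pics/w10z.png

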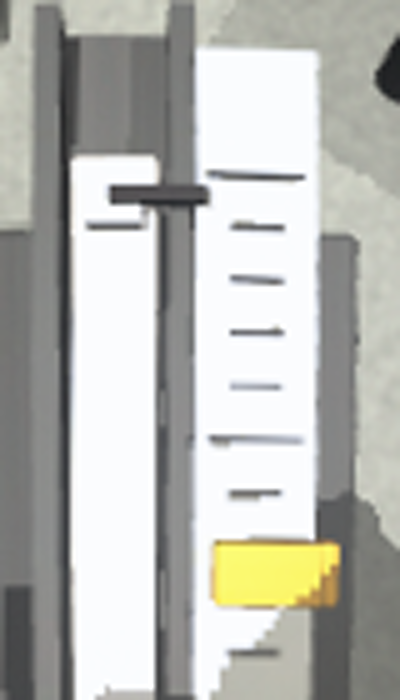

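```bash
python3 - <<'E'
from h import *
c=dict(np.load('w10.npz'))
z=lambda x,y:(x/5+230-.4,y/5-.4)
P=lambda x,y,h:atz('wrist',z(x,y),h,c)
for phi in (2.4,2.9):
  f=np.radians(phi);ys=np.array([-np.sin(f),np.cos(f),0])
  for hp,hr in ((.238,.238),(.240,.236),(.236,.240)):
    a=P(208,195,hp);b=P(270,574,hr);print(phi,hp,hr,a.round(4),b.round(4),'dy',(a-b)@ys)
  m=[P(255,t,.232)@ys for t in (176,227,279,331,386,439,492)];print(np.diff(m))
print('rider ends',P(270,543,.238),P(270,605,.238))
print('bar edges far/near', P(72,200,.234),P(157,200,.234),P(72,680,.234),P(157,680,.234), 'scale',P(195,100,.23),P(195,650,.23))
w9=dict(np.load('w9.npz'))
print(tri([('wrist',z(208,195),c),('side',(118/4+150,495/4+115))]))
E
```

```text
2.4 0.238 0.238 [0.5343 0.4552 0.238 ] [0.549  0.3866 0.238 ] dy 0.06918552682959919
2.4 0.24 0.236 [0.5342 0.4548 0.24  ] [0.5492 0.3865 0.236 ] dy 0.06894082437151645
2.4 0.236 0.24 [0.5343 0.4556 0.236 ] [0.5489 0.3867 0.24  ] dy 0.06943022928768187
[-0.00979536 -0.0098723  -0.00978175 -0.01027521 -0.009859   -0.00984281]
2.9 0.238 0.238 [0.5343 0.4552 0.238 ] [0.549  0.3866 0.238 ] dy 0.06928666634494803
2.9 0.24 0.236 [0.5342 0.4548 0.24  ] [0.5492 0.3865 0.236 ] dy 0.06904417553409994
2.9 0.236 0.24 [0.5343 0.4556 0.236 ] [0.5489 0.3867 0.24  ] dy 0.06952915715579606
[-0.00979553 -0.00987261 -0.0097822  -0.01027584 -0.00985976 -0.00984373]
rider ends [0.54868328 0.39224696 0.238     ] [0.54938507 0.38094502 0.238     ]
bar edges far/near [0.51007374 0.4538675  0.234     ] [0.52530021 0.45451277 0.234     ] [0.51404815 0.36473724 0.234     ] [0.52974574 0.36546786 0.234     ] scale [0.5312619  0.47521936 0.23      ] [0.53661078 0.37096695 0.23      ]
(array([0.52992407, 0.45352731, 0.23104242]), [np.float64(0.005427446521817776), np.float64(0.005427446521817815)])
```

```bash
python3 -m jog '[[0,0.015,0,-0.0005,0],[0,0.025,0,0,0],[0,0.03,0.01,0,0],[-0.001,0.03,0.02,0,0],[-0.001,0.02,0.02,0,0],[0,0.008,0.01,0,0],[0,0,0,0,0],[0,0,0,0,0]]' 25
python3 - <<'E'
from h import *
to([.5325,.193,.214],2.9)
c=r.get_calibration('wrist');im=r.snapshot('wrist');crop(im,0,0,512,384,1.5,'w11.png')
E
```

```text
clock: 14.45
tool_pos: [0.533, 0.1962, 0.3015]
eef_rot: [1.0, 0.027, 0.001, -0.001]
contact_force: [0.1, 1.0, 0.5]
opening: 1.0
t 14.45 pos [0.533  0.1962 0.3015] yaw 3.08 tilt 0.11 F [0.1 1.  0.5] open 1.0 q [-0.1   0.58 -0.57  1.65  0.35  1.01 -0.72]
 tool delta [-0.0008  0.0033  0.0875] turn 0.0005
```

View pics/w11.png

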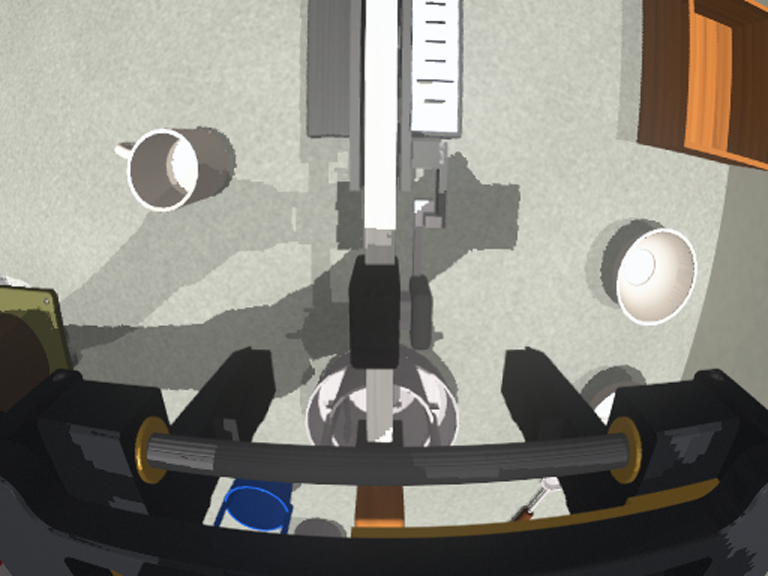

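```bash
python3 -m jog '[[-0.0005,0.0015,0.02,0.0005,0],[-0.0005,0.0015,0.03,0,0],[0,0,0.025,0,0],[0,0,0.0125,0,0],[0,0,0,0,0],[0,0,0,0,0.4],[0,0,0,0,0.4],[0,0,0,0,0.4]]' 30
python3 - <<'E'
from h import *
to([.5325,.193,.214],2.9)
c=r.get_calibration('wrist');im=r.snapshot('wrist');crop(im,0,0,512,384,1.5,'w12.png')
E
```

```text
clock: 15.3
tool_pos: [0.5326, 0.1926, 0.2144]
eef_rot: [1.0, 0.025, 0.001, -0.0]
contact_force: [0.7, 0.1, -1.0]
opening: 0.753
t 15.3 pos [0.5326 0.1926 0.2144] yaw 2.87 tilt 0.14 F [ 0.7  0.1 -1. ] open 0.753 q [-0.13  0.68 -0.51  1.76  0.44  0.81 -0.8 ]
 tool delta [-0.0001 -0.0004  0.0004] turn -0.0001
```

View pics/w12.png

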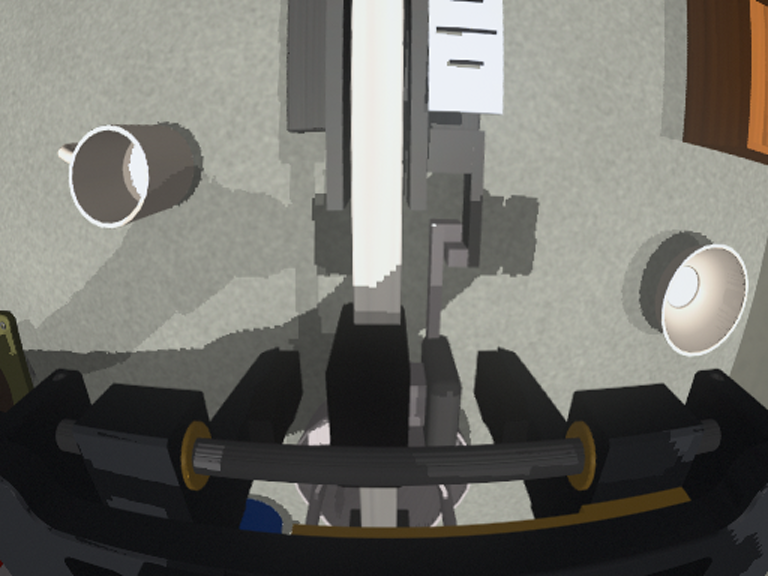

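```bash
python3 -m jog '[[0,0,0,0,1],[0,0,0,0,1],[0,0,0,0,1],[0,0,0,0,1],[0,0,0,0,1],[0,0,0,0,1],[0,0,0,0,1],[0,0,0,0,1],[0,0,0,0,1]]' 30
python3 - <<'E'
from h import *
to([.5325,.193,.214],2.9)
c=r.get_calibration('wrist');im=r.snapshot('wrist');crop(im,0,0,512,384,1.5,'w13.png')
E
```

```text
clock: 16.25
tool_pos: [0.5309, 0.1921, 0.2134]
eef_rot: [1.0, 0.025, -0.001, 0.0]
contact_force: [-3.9, -0.9, 5.3]
opening: 0.363
t 16.25 pos [0.5309 0.1921 0.2134] yaw 2.88 tilt 0.1 F [-3.9 -0.9  5.3] open 0.363 q [-0.13  0.68 -0.51  1.77  0.44  0.81 -0.8 ]
 tool delta [ 0.0017 -0.0009 -0.0006] turn -0.0
```

View pics/w13.png

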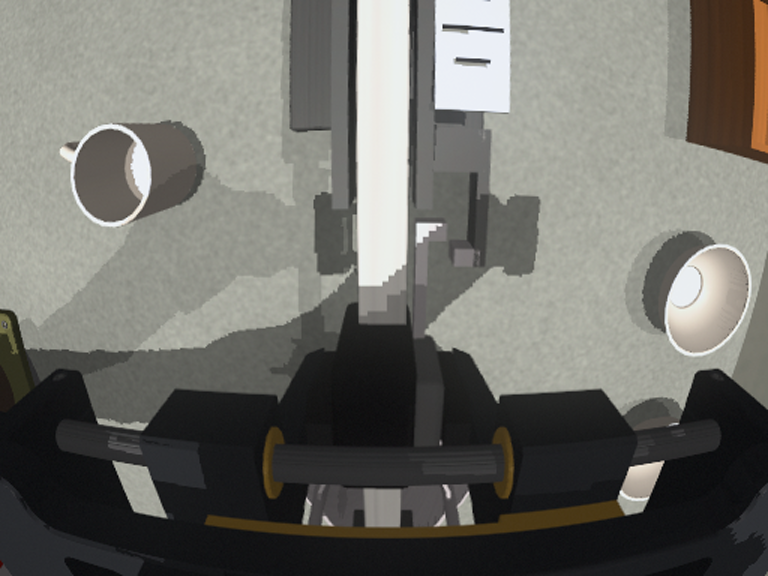

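```bash
python3 -m jog '[[-0.001,0.001,0,0,1],[0,0.002,0,0,1],[0,0.003,0,0,1],[0,0.004,0,0,1],[0,0.005,0,0,1],[0,0.006,0,0,1],[0,0.006,0,0,1],[0,0.006,0,0,1],[0,0.006,0,0,1],[0,0.005,0,0,1],[0,0.005,0,0,1],[0,0.004,0,0,1],[0,0.003,0,0,1],[0,0.002,0,0,1],[0,0.001,0,0,1],[0,0.001,0,0,1],[0,0,0,0,1],[0,0,0,0,1]]' 30
python3 - <<'E'
from h import *
to([.535,.125,.214],2.9)
c=r.get_calibration('wrist');im=r.snapshot('wrist');crop(im,0,0,512,384,1.5,'w14.png')
im=r.snapshot('side');crop(im,150,100,310,220,5,'s14.png')
im=r.snapshot('top');crop(im,75,140,330,230,3,'t14.png')
E
```

```text
clock: 18.1
tool_pos: [0.5334, 0.1343, 0.2134]
eef_rot: [1.0, 0.026, -0.0, -0.002]
contact_force: [-3.6, 5.4, 3.0]
opening: 0.36
t 18.1 pos [0.5334 0.1343 0.2134] yaw 2.95 tilt 0.18 F [-3.6  5.4  3. ] open 0.36 q [-0.02  0.66 -0.52  1.81  0.44  0.79 -0.71]
 tool delta [ 0.0011  0.0093 -0.0006] turn 0.0001
```

View pics/s14.png

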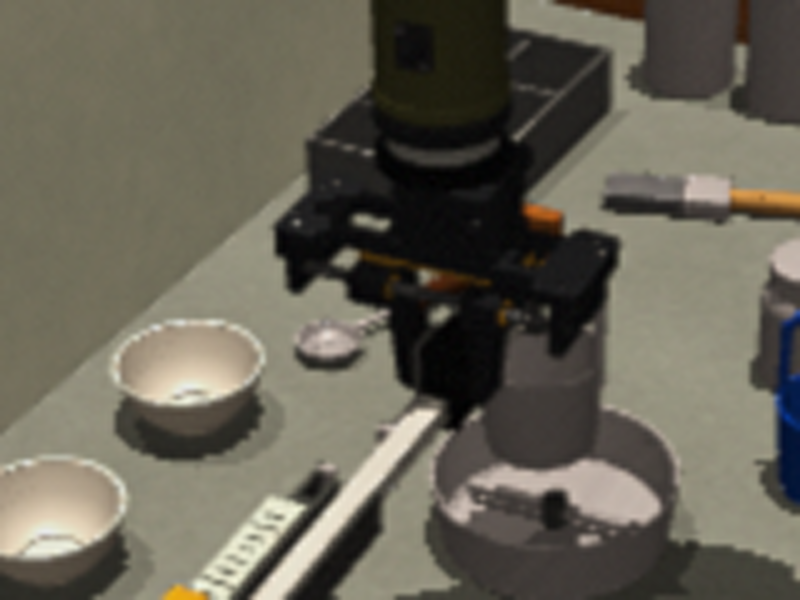

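View pics/t14.png

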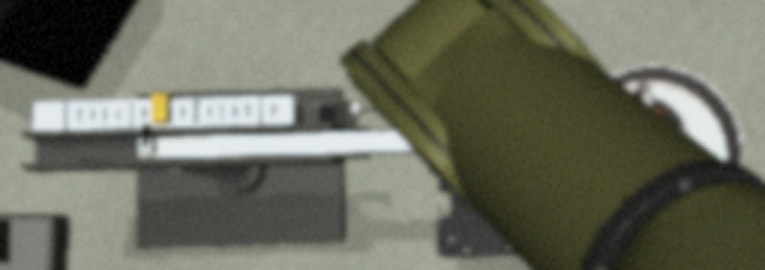

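View pics/w14.png

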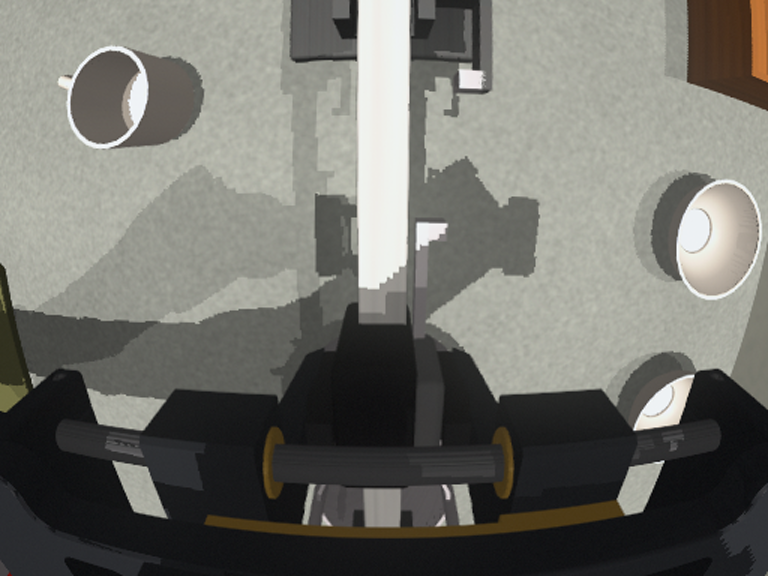

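```bash
python3 -m jog '[[0,0.001,0,0,1],[0,0.002,0,0,1],[0,0.003,0,0,1],[0,0.002,0,0,1],[0,0.001,0,0,1],[0,0,0,0,1],[0,0,0,0,1]]' 30
python3 - <<'E'
from h import *
to([.535,.1229,.214],2.9)
im=r.snapshot('side');crop(im,155,190,235,250,10,'s15.png')
im=r.snapshot('top');crop(im,75,155,185,205,7,'t15.png')
E
```

```text
clock: 18.95
tool_pos: [0.5339, 0.1252, 0.2134]
eef_rot: [1.0, 0.026, -0.0, -0.001]
contact_force: [-3.4, 5.1, 3.4]
opening: 0.36
t 18.95 pos [0.5339 0.1252 0.2134] yaw 2.95 tilt 0.17 F [-3.4  5.1  3.4] open 0.36 q [ 0.    0.66 -0.52  1.82  0.45  0.78 -0.7 ]
 tool delta [ 0.001   0.0024 -0.0006] turn 0.0001
```

View pics/s15.png

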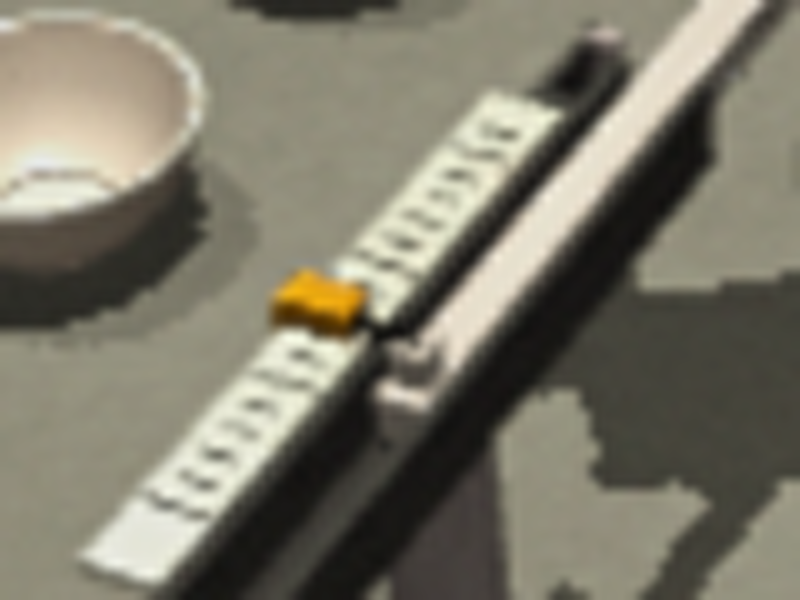

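View pics/t15.png

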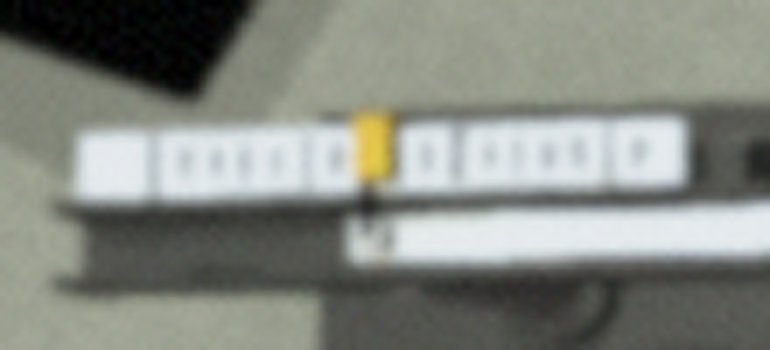

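```bash
python3 -m jog '[[0,0.001,0,0,1],[0,0.001,0,0,1],[0,0.0004,0,0,1],[0,0,0,0,1],[0,0,0,0,1],[0,0,0,0,1],[0,0,0,0,1]]' 30
python3 - <<'E'
from h import *
to([.535,.1229,.214],2.9)
s=[cv2.cvtColor(r.snapshot('top'),cv2.COLOR_RGB2BGR) for _ in range(4)]
im=np.mean(s,0).astype(np.uint8)[:,:,::-1]
crop(im,110,160,160,200,16,'t16.png')
im=r.snapshot('side');crop(im,155,100,315,220,5,'s16.png');crop(im,155,190,235,250,10,'s16z.png')
f=np.radians(2.9);X=np.array([np.cos(f),np.sin(f),0]);rm=np.array([.549,.3866,.238])
for k in (-.03,-.0165,0,.01): print(k,(proj('top',rm+k*X)-[110,160])*16,(proj('side',rm+k*X)-[155,190])*10)
E
```

```text
clock: 19.75
tool_pos: [0.5339, 0.1231, 0.2134]
eef_rot: [1.0, 0.026, -0.0, -0.002]
contact_force: [-3.8, 4.9, 2.3]
opening: 0.362
t 19.75 pos [0.5339 0.1231 0.2134] yaw 2.96 tilt 0.19 F [-3.8  4.9  2.3] open 0.362 q [ 0.01  0.66 -0.52  1.82  0.45  0.78 -0.7 ]
 tool delta [ 0.001   0.0003 -0.0006] turn 0.0002
-0.03 [285.90244066 449.41816623] [410.63113059 313.42722474]
-0.0165 [285.14851745 355.95061465] [363.96332823 299.42893069]
0 [284.22951469 242.01734349] [307.41345532 282.46644885]
0.01 [283.67385504 173.12949711] [273.39937474 272.26371639]
```

View pics/t16.png

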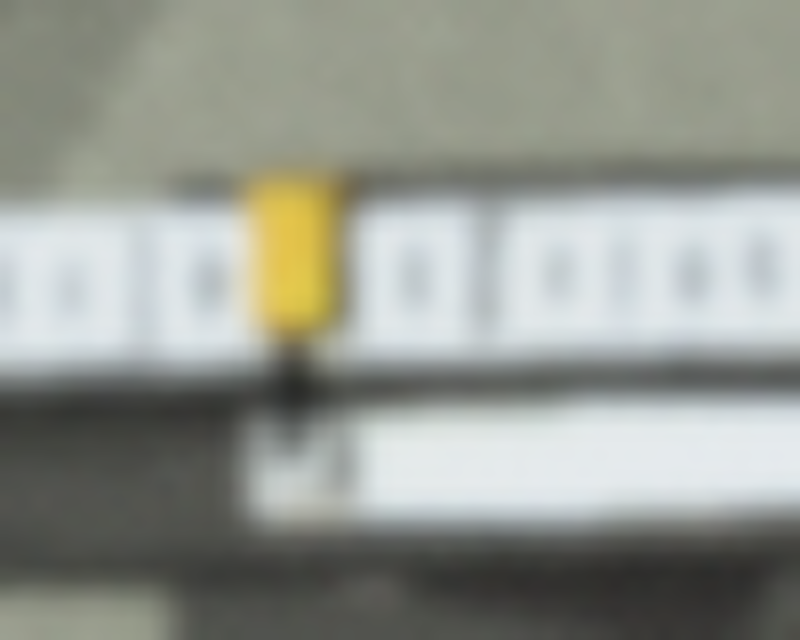

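View pics/s16.png

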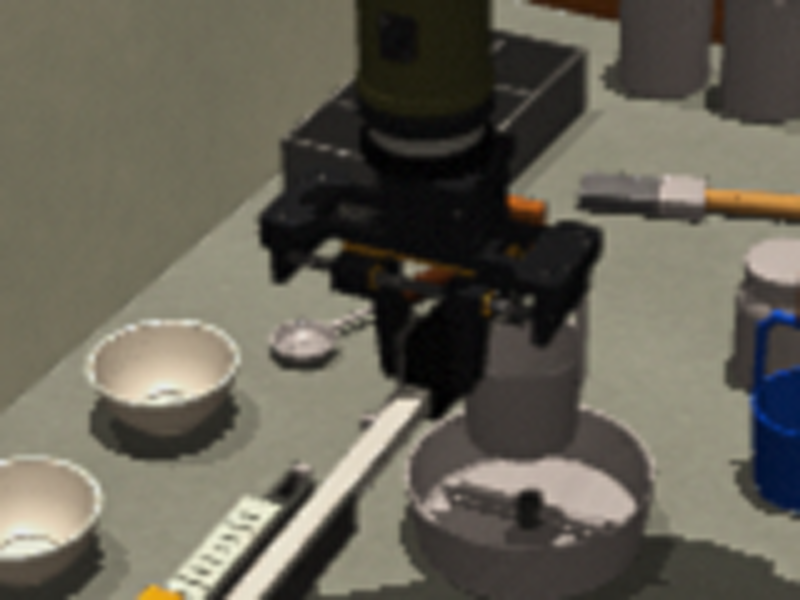

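View pics/s16z.png

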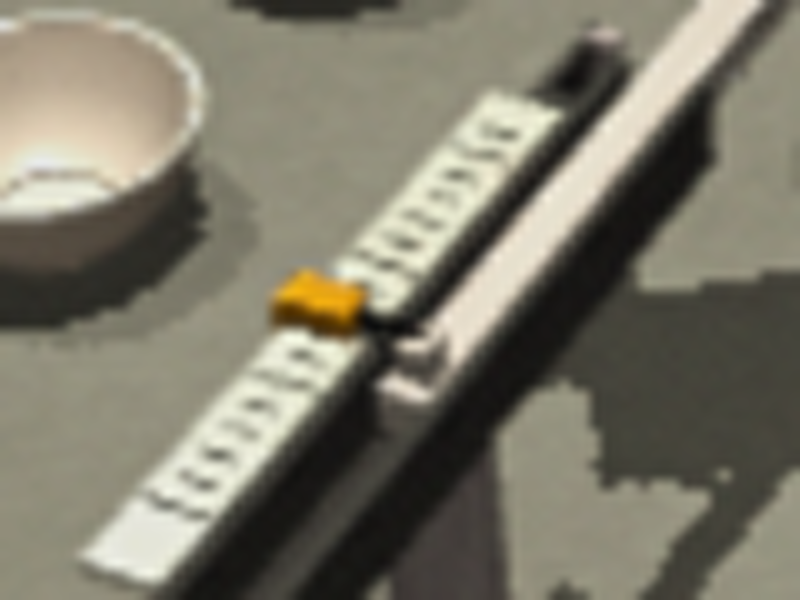

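```bash
python3 -m jog '[[0,0,0,0,1],[0,0,0,0,1],[0,0,0,0,1],[0,0,0,0,1],[0,0,0,0,1]]' 30
python3 - <<'E'
from h import *
to([.5339,.1231,.2134],2.9)
print(r.finish_job())
E
```

```text
clock: 20.5
tool_pos: [0.5339, 0.1231, 0.2134]
eef_rot: [1.0, 0.026, -0.0, -0.002]
contact_force: [-3.0, 5.7, 2.7]
opening: 0.359
t 20.5 pos [0.5339 0.1231 0.2134] yaw 2.96 tilt 0.19 F [-3.   5.7  2.7] open 0.359 q [ 0.01  0.66 -0.52  1.82  0.45  0.78 -0.7 ]
 tool delta [-0.  0. -0.] turn 0.0002
the job is handed in; nothing more can be done
None
```

The job is handed in at 20.5 s: the pail hangs on the hook, the button was squeezed in with the boom still home, and the boom is drawn out about 69 mm and held there. The job reports no verdict, so what follows is from my own checks.

- **Pointer and rider:** the last top view puts the pointer within about 0.5 mm of the rider's middle. My distance estimate beforehand was 69.0–69.5 mm, so the two agree. Nothing touched the rider, and it shows no shift in the pictures.
- **Grip:** the opening reads 0.36, about 32 mm, which matches the button squeezed in (33 mm). The arm was still, with about 5.7 N from the boom's spring on the wrist.
- **Pail:** I saw it hanging free just after letting go. In the last side view it hangs upright over the tray and clear of the fingers. The gripper hides the hook and bar there, so I could not see the seating itself at the end.

One measurement disagreed: a rough two-camera fix on the pointer was about 5 mm off, so I did not use it and went by the wrist view and the final top view.

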